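Pack the spice tins and restack the nested totes

TASK

Pull the drawer fully out to its stop and put every orange tin from it into the grey tote. Then un-nest the two blue totes and build one tower on the grey tote, turning each tote end for end (yellow ends alternating) so that it stands stacked on the ledges of the one below instead of nesting into it, push the drawer fully shut, and leave the wooden spoon on top of the cabinet lying where it is.

Things in the scene. Friction and masses are not known exactly. Their poses are not given: they have to be found in the camera images.
- tote_base_centre (a point): Grey open stack-nest tote, bottom of the tower. Point: its centre, 45 mm above its underside; z up, x towards its yellow end. 248 long (x) x 172 wide (y) x 90 mm high, floor 4 mm thick and clear to 100 mm along x, 43 mm along y from the centre. Each side wall has two ledges inside, tops 78 mm above the underside, at x = +75 and -45 mm, 26 mm long, reaching to 54.5 mm from the middle line.
- tote_base_mark (a point): Middle of the top edge of the grey tote's yellow end (119.5 mm from its centre along x, 45 mm above it). A tote set on it with the yellow end the opposite way lands on the ledges and STACKS, its underside 78 mm above this one's, with about 5 mm of play sideways, 8 mm endways. With yellow ends on the same side it misses the ledges and NESTS, only 45 mm higher.
- tote_b_centre (a point): Blue tote, same shape and ledges as the grey one; at the start the lower of the two nested. Point: its centre, 45 mm above its underside; z up, x towards its yellow end. Each tote weighs 0.2 kg. To grip: the rim, an upright band 9 mm thick, 26 mm deep, all round, mid-line 119.5 mm from the centre at the ends, 81.5 mm at the sides, inner faces clear of ledges at the middle of a side or an end.
- tote_b_mark (a point): Middle of the top edge of that blue tote's yellow end rim (119.5 mm from its centre along x, 45 mm above it).
- tote_c_centre (a point): Blue tote, same shape again. It starts loosely nested inside the other blue tote, yellow ends together, 45 mm higher; lifted straight up by 60 mm it is free. Point: its centre, 45 mm above its underside; z up, x towards its yellow end.
- tote_c_mark (a point): Middle of the top edge of that blue tote's yellow end rim (119.5 mm from its centre along x, 45 mm above it).
- cab: Low green cabinet fixed to the table, 240 deep x 270 wide x 100 mm high, with one wooden-fronted drawer; origin at the centre of its underside, x into its depth: the drawer pulls out along its own -x (towards the robot).
- cab_drawer0 (a joint): The drawer: 0 is fully shut, 0.1656 m is fully out at its stop. Runs with about 1 N of friction and stays where it is left; it starts shut or up to 12 mm open. Inside it is 228 mm wide; its floor is 22 mm above the table, side walls to 78 mm, front to 88 mm.
- cab_drawer0_handle (a point): Middle of the drawer's bar handle: a level steel bar 11 mm thick and 120 mm long, parallel to the drawer front, 35 mm before the front's face, 62 mm above the table (38 mm below the cabinet's top); can be pinched from above.
- tin1_centre (a point): Upright orange tin with an aluminium lid and a paper band, 44 mm diameter, 52 mm high, about 0.12 kg; in the drawer at the start (absent in some starts). Point: its centre, 26 mm above its underside, z along the tin's axis.
- tin2_centre (a point): Upright orange tin with an aluminium lid and a paper band, 44 mm diameter, 52 mm high, about 0.12 kg; in the drawer at the start (absent in some starts). Point: its centre, 26 mm above its underside, z along the tin's axis.
- tin3_centre (a point): Upright orange tin with an aluminium lid and a paper band, 44 mm diameter, 52 mm high, about 0.12 kg; in the drawer at the start (absent in some starts). Point: its centre, 26 mm above its underside, z along the tin's axis.
- tin4_centre (a point): Upright orange tin with an aluminium lid and a paper band, 44 mm diameter, 52 mm high, about 0.12 kg; in the drawer at the start (absent in some starts). Point: its centre, 26 mm above its underside, z along the tin's axis.
- spoon_short: Bystander, leave it where it is: wooden spoon, 210 mm long, 9 mm thick, lying crosswise on top of the cabinet.

How it is judged:
By the outcome, as a careful person would: the job done as asked, in the order asked, and still so for the second after the job is handed in, with the robot touching nothing.
Of tin1, tin2, tin3, tin4 only 2 to 3 are there at a start; the rules pass over those that are not, and their reading is None.
At some moment in a run one of tin1, tin2, tin3, tin4 may be knocked a few centimetres aside while the robot is not near it.
It also fails if it takes over 210 s, if anything falls off the work surface, if the arm or the gripper's body presses on something with over 40 N, if the wrist force passes 120 N, or if a joint passes its speed limit or range.

ROBOT

A 6-joint arm with a two-finger parallel gripper is mounted at the origin on the work surface. World frame = base frame: x ahead of the robot, y to its left, z up, the work surface at z = 0. Lengths are in mm, angles in rad, forces in N, time in s.
With the tool pointing down it reaches from about 350 to 975 mm from the base axis. Payload 7.1 kg.
Tool frame: the origin (TCP) lies at the very end of the fingers, on their centre line; the grasp point (between the pads) lies 19 mm behind it; z points along the fingers, y is the direction in which the jaws open and shut (so a half turn about z gives the same grasp; the last joint's range is limited). The gripper opens to 88 mm and grips with 3 to 60 N. Pads are 20 mm wide; open, the fingers measure 115 mm over their backs; the gripper's body (75 mm by 178 mm) begins 61 mm behind the grasp point.
Start: joints at [1.142, 0.423, 1.63, -0, 1.089, -0.019], TCP at [248.984, 573.247, 222.675] pointing down, gripper open.
Joint ranges: [-3, 3], [-0.9, 2.11], [0.09, 2.58], [-1.31, 4.45], [0.11, 2.69], [-2.54, 2.54]. Speed limits (rad/s): [2.39, 2.39, 3.01, 3.14, 3.14, 3.14].

INTERFACE

Orientations are given as a rotation vector (axis times angle).
In Python, from workcell import * gives the robot as it stands.
- The arm moves only by the tool play_rows, never from a script. Its argument "plan" is text: rows parted by semicolons, each of 7 numbers parted by spaces: the finger opening in cm, from 0 to 8.78, then the shift along the tool's x, y, z in cm, then the turn, a rotation vector about the tool's x, y, z in degrees. A call has 1 to 20 rows; each row shifts and turns the commanded pose from where the row before left it, along the tool's axes as they then stand; what a row does not reach is not made up. A row lasts 1/8 s, in which the tool goes at most 62.5 mm and 10.7 degrees, less where a joint would pass 70% of its speed; a pose out of reach is approached as far as the arm can. A call is refused whole if a number of a shift passes 6.25 or a number of a turn 10.7, either way. A call with a gripper value outside its range is refused whole. The fingers move at their own pace and stop on an object; the grip force is fixed at half the most. Time passes only in rows, so rows that do not move let the fingers close. It gives the time, the measured TCP pose, the force and the opening at its end, in the units of the state.
- get_obs(): the state, without advancing time (a new reading comes with each control period).
- get_image(name): name is "scene" or "top"; returns a dict with "pixels" (480x640x3 uint8, red, green, blue), "range_z" (480x640 float32, mm along the optical axis (not along the pixel's ray), 0 where there is no reading), "fx", "fy", "cx", "cy" (pixels), "eye" and "attitude" of the camera in the world. Camera axes: x right, y down, z forward; pixel columns grow to the right and rows downward; lengths in mm; the calibration is good to about 2 mm. A picture is of the moment at which its call begins.
- close_job(): hands the job in, once; it reports no verdict.
The state is a dict: "t": time; "qpos": joint angles; "qvel": joint speeds; "joint_torque": joint torques, N m; "ee_pos": TCP position; "orientation": TCP orientation; "ft_force": force on the tool from outside, world axes, zero at the start; "moment": the same for the moment, N m; "width": finger opening in mm.
Only numpy, scipy, OpenCV 4.12 (cv2) and the standard library are available. Lean on these libraries where they do the work, as an engineer would, in place of code of your own. Each camera call takes 0.05 s, during which the arm holds its last target. There are 200 camera calls.

## Working session

There is one attempt and no reset: what is moved stays moved. The work goes in short steps, Python scripts to look and compute and a tool call to move; the robot and the scene stay as the last step left them, time stands still between calls to the robot, and variables do not carry over. Pictures are saved under pics/ and viewed, about 12 in all and at most 16, crops included, and the job is handed in when it is done.

Besides the shell and the picture viewer there is one more tool, called after "Emit:" by a JSON object that holds its "api" and its "payload". play_rows: Moves the arm, as the interface text tells. Its arguments: {"type":"object","properties":{"plan":{"type":"string"}},"required":["plan"]}

```bash
ls; mkdir -p pics
cat > h.py <<'E'
from workcell import *
import numpy as np, cv2
from scipy.spatial.transform import Rotation as R
def cloud(im):
    z=im["range_z"]; v,u=np.mgrid[:480,:640]
    p=np.stack([(u-im["cx"])/im["fx"]*z,(v-im["cy"])/im["fy"]*z,z],-1)
    A=np.array(im["attitude"],float)
    M=A if A.shape==(3,3) else R.from_rotvec(A).as_matrix()
    w=p@M.T+np.array(im["eye"]); w[z==0]=np.nan
    return w
def snap(n,f):
    im=get_image(n); cv2.imwrite("pics/"+f,im["pixels"][...,::-1]); return im,cloud(im)
E
python3 - <<'E'
from h import *
for n in("top","scene"):
    im,w=snap(n,n+"0.png"); print(n,im["eye"],im["attitude"],im["fx"])
    np.save(n+"0.npy",w)
    print(w[240,320],w[400,100])
o=get_obs();print(o)
E
```

```text
pics
top [ 505.93528072   33.76134029 1323.33464039] [-2.19211019  2.21572561 -0.06871093] 551.6694691644052
[ 5.68150206e+02  7.08341412e+00 -6.28438815e-02] [195.45836916 530.90254796  -3.21833624]
scene [1423.88288116 -225.87210643  937.7131285 ] [-1.92717445 -1.46063458  0.61388135] 480.6483144477187
[443.53477953  56.47734842  -3.42614722] [ 848.08936283 -505.92760907   66.41352211]
{'t': 0.1, 'qpos': array([ 1.14195014e+00,  4.23701035e-01,  1.63061501e+00, -6.22546123e-06,
        1.08856082e+00, -1.90100226e-02]), 'qvel': array([-0.00056828, -0.00165855, -0.00090804,  0.00168034, -0.0017539 ,
       -0.00034382]), 'joint_torque': array([ 8.16867268e-04, -5.45617747e+01, -2.74326038e+01,  6.46145199e-02,
        1.87860557e-02, -2.12258072e-05]), 'ee_pos': array([248.81701147, 572.80304762, 222.01842789]), 'orientation': array([-6.39211614e-01, -3.07558955e+00,  1.96862847e-03]), 'ft_force': array([ 0.81964922, -0.37372568, -0.46871259]), 'moment': array([ 0.036108  ,  0.02228544, -0.05954714]), 'width': 87.9315338322397}
```

View pics/top0.png

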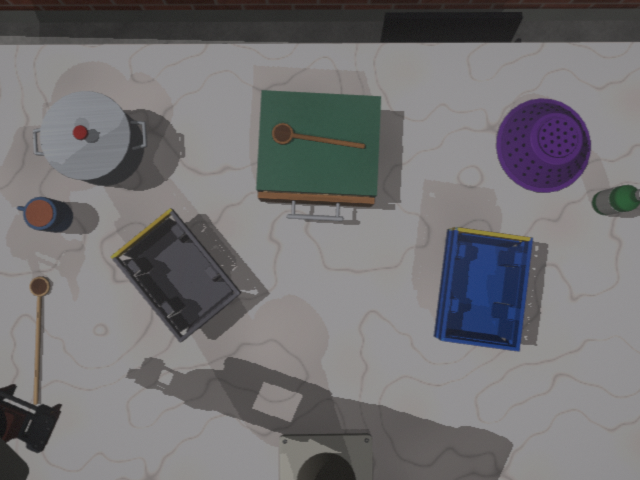

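View pics/scene0.png

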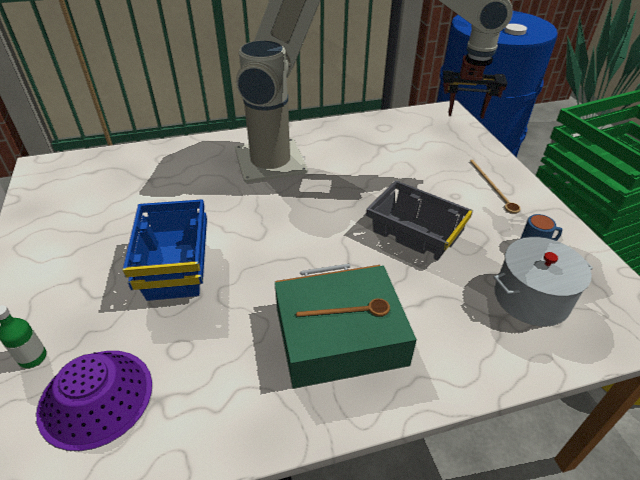

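Top view: grey tote at (178,275) with its yellow end at (143,237). The blue nest is at (485,288) with yellow up at (493,234). The cabinet is at (320,145) and its handle at (321,213).

```bash
cat >> h.py <<'E'
def rect(P):
    (c,s,a)=cv2.minAreaRect(P[:,:2].astype(np.float32)); b=cv2.boxPoints((c,s,a))
    e=b[1]-b[0],b[2]-b[1]; e=e[0] if np.linalg.norm(e[0])>np.linalg.norm(e[1]) else e[1]
    return np.round(c,1),np.round(sorted(s),1),round(float(np.degrees(np.arctan2(e[1],e[0])))%180,1)
def sel(w,r,z0,z1):
    u0,v0,u1,v1=r; P=w[v0:v1,u0:u1].reshape(-1,3); return P[(P[:,2]>z0)&(P[:,2]<z1)]
E
python3 - <<'E'
from h import *
w=np.load("top0.npy")
for n,r,a,b in(("grey",(100,200,260,350),80,100),("blue",(420,215,550,360),122,150),("cab",(240,80,400,200),92,104),("handle",(280,204,362,225),50,75),("front",(250,188,385,206),78,97)):
    P=sel(w,r,a,b); print(n,len(P),rect(P),P[:,2].mean())
Y=w[237,143],w[234,493];print(Y)
for u,v in((283,133),(320,139),(364,146),(290,216),(321,218),(353,219)):print(w[v,u])
E
```

```text
grey 1920 (array([490.4, 333.6]), array([173.7, 248.8]), 39.0) 89.0344678384541
blue 2419 (array([ 453.5, -347.3]), array([175.1, 248.2]), 171.5) 132.8673375566236
cab 10280 (array([775.3,  10.7]), array([241.9, 271. ]), 86.7) 100.33110385007045
handle 359 (array([ 6.293e+02, -5.000e-01]), array([ 38.4, 172. ]), 90.1) 66.26338989103732
front 1011 (array([663.2,  17.7]), array([ 34.3, 268.3]), 89.6) 87.70026515887898
(array([575.9348809 , 410.00049   ,  68.06607413]), array([ 570.76949077, -364.42717998,  137.78181408]))
[801.68200216  88.78544576 110.15127568]
[787.85187386   6.73554264 108.99478617]
[770.96531967 -90.80854522 110.79199325]
[620.50282937  76.29852054  67.70264743]
[615.34980766   5.56514163  66.31812616]
[617.38584895 -72.43634207   6.65110644]
```

Run:
```python
from h import *
i=cv2.imread("pics/top0.png")[180:230,240:400]; cv2.imwrite("pics/c1.png",cv2.resize(i,None,fx=5,fy=5,interpolation=cv2.INTER_NEAREST))
w=np.load("top0.npy")
P=sel(w,(270,204,370,228),52,80)
a=np.radians(-3.3);l=P[:,:2]-[775.3,10.7];x=l@[np.cos(a),np.sin(a)];y=l@[-np.sin(a),np.cos(a)]
for lo in range(-190,-110,5):
  m=(x>=lo)&(x<lo+5)
  if m.any(): print(lo,m.sum(),y[m].min().round(),y[m].max().round(),np.median(P[m,2]).round())
```

```text
-165 86 -63.0 63.0 67.0
-160 121 -63.0 66.0 68.0
-155 67 -60.0 63.0 67.0
-150 14 -53.0 55.0 64.0
-145 15 -52.0 55.0 66.0
-140 13 -52.0 56.0 66.0
-135 17 -52.0 53.0 66.0
-130 8 -54.0 -47.0 65.0
-125 28 -122.0 -54.0 60.0
```

View pics/c1.png

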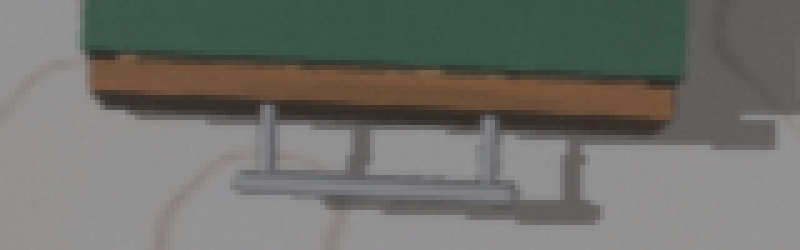

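```bash
cat >> h.py <<'E'
def go(x,y,z,yaw,o=None):
    "shift (cm, tool axes as they stand) then turn (deg about tool z) to TCP x,y,z with jaw axis at yaw deg (mod 180)"
    o=o or get_obs(); M=R.from_rotvec(o["orientation"]).as_matrix()
    d=M.T@(np.array([x,y,z])-o["ee_pos"])/10
    cur=np.degrees(np.arctan2(M[1,1],M[0,1])); t=-((yaw-cur+90)%180-90)
    print("tcp",o["ee_pos"].round(1),"jaw",round(cur,1),"tiltxy",np.degrees(np.cross(M[:,2],[0,0,-1]))[:2].round(2),"| shift",d.round(2),"turn z",round(t,1),"or",round(t-np.sign(t)*180,1),"| q",o["qpos"].round(2),"t",round(o["t"],1))
E
python3 - <<'E'
from h import *
go(616.6,19.9,150,-3.3)
E
```

```text
tcp [248.8 572.8 222. ] jaw 66.5 tiltxy [ 0.07 -0.03] | shift [-55.76 -36.05   7.25] turn z 69.8 or -110.2 | q [ 1.14  0.42  1.63 -0.    1.09 -0.02] t 0.1
```

Emit:
{"api": "play_rows", "payload": {"plan": "2.6 -4.29 -2.77 0;2.6 -4.29 -2.77 0;2.6 -4.29 -2.77 0;2.6 -4.29 -2.77 0;2.6 -4.29 -2.77 0;2.6 -4.29 -2.77 0;2.6 -4.29 -2.77 0;2.6 -4.29 -2.77 0;2.6 -4.29 -2.77 0;2.6 -4.29 -2.77 0;2.6 -4.29 -2.77 0;2.6 -4.29 -2.77 0;2.6 -4.29 -2.77 0;2.6 0 0 1.5 0 0 10;2.6 0 0 1.5 0 0 10;2.6 0 0 1.5 0 0 10;2.6 0 0 1.5 0 0 10;2.6 0 0 0 0 0 10;2.6 0 0 0 0 0 10;2.6 0 0 0 0 0 9.8"}}

```text
schema error: expected 7 numbers
```

Emit:
{"api": "play_rows", "payload": {"plan": "2.6 -4.29 -2.77 0 0 0 0;2.6 -4.29 -2.77 0 0 0 0;2.6 -4.29 -2.77 0 0 0 0;2.6 -4.29 -2.77 0 0 0 0;2.6 -4.29 -2.77 0 0 0 0;2.6 -4.29 -2.77 0 0 0 0;2.6 -4.29 -2.77 0 0 0 0;2.6 -4.29 -2.77 0 0 0 0;2.6 -4.29 -2.77 0 0 0 0;2.6 -4.29 -2.77 0 0 0 0;2.6 -4.29 -2.77 0 0 0 0;2.6 -4.29 -2.77 0 0 0 0;2.6 -4.29 -2.77 0 0 0 0;2.6 0 0 1.5 0 0 10;2.6 0 0 1.5 0 0 10;2.6 0 0 1.5 0 0 10;2.6 0 0 1.5 0 0 10;2.6 0 0 0 0 0 10;2.6 0 0 0 0 0 10;2.6 0 0 0 0 0 9.8"}}

```text
t: 2.6
ee_pos: [616.7, 20.8, 162.1]
orientation: [-2.29, -2.15, 0.001]
ft_force: [0.2, 0.2, 0.1]
width: 25.9
```

Run:
```python
from h import *
go(616.6,19.9,46,-3.3)
```

```text
tcp [616.7  20.8 162.1] jaw -3.6 tiltxy [ 0.   -0.06] | shift [-8.000e-02  1.000e-02  1.161e+01] turn z -0.3 or 179.7 | q [0.01 0.48 1.69 0.   0.97 0.08] t 2.6
```

Emit:
{"api": "play_rows", "payload": {"plan": "2.6 -0.08 0 3.5 0 0 0;2.6 0 0 3.5 0 0 0;2.6 0 0 2.5 0 0 0;2.6 0 0 2.1 0 0 0;2.6 0 0 0 0 0 0;0.5 0 0 0 0 0 0;0.5 0 0 0 0 0 0;0.5 0 0 0 0 0 0;0.5 0 0 0 0 0 0"}}

```text
t: 3.72
ee_pos: [617.6, 20.0, 47.7]
orientation: [2.283, 2.156, 0.002]
ft_force: [-1.1, -0.0, 5.7]
width: 9.9
```

Emit:
{"api": "play_rows", "payload": {"plan": "0.5 0 -0.6 0 0 0 0;0.5 0 -1.4 0 0 0 0;0.5 0 -1.6 0 0 0 0;0.5 0 -1.6 0 0 0 0;0.5 0 -1.6 0 0 0 0;0.5 0 -1.6 0 0 0 0;0.5 0 -1.6 0 0 0 0;0.5 0 -1.6 0 0 0 0;0.5 0 -1.6 0 0 0 0;0.5 0 -1.2 0 0 0 0;0.5 0 -0.6 0 0 0 0;0.5 0 -0.3 0 0 0 0;0.5 0 0 0 0 0 0"}}

```text
t: 5.35
ee_pos: [464.2, 28.8, 47.6]
orientation: [2.284, 2.156, 0.002]
ft_force: [-0.3, 1.5, 11.6]
width: 9.9
```

Emit:
{"api": "play_rows", "payload": {"plan": "0.5 0 -0.2 0 0 0 0;0.5 0 -0.2 0 0 0 0;0.5 0 -0.2 0 0 0 0;0.5 0 0 0 0 0 0"}}

```text
t: 5.85
ee_pos: [458.6, 29.2, 47.6]
orientation: [2.283, 2.156, 0.002]
ft_force: [0.5, 0.9, 11.1]
width: 10.6
```

Emit:
{"api": "play_rows", "payload": {"plan": "0.5 0 -0.2 0 0 0 0;0.5 0 -0.2 0 0 0 0;0.5 0 -0.2 0 0 0 0;0.5 0 0 0 0 0 0"}}

```text
t: 6.35
ee_pos: [452.9, 29.5, 47.6]
orientation: [2.283, 2.156, 0.003]
ft_force: [1.0, 0.5, 9.9]
width: 10.3
```

Emit:
{"api": "play_rows", "payload": {"plan": "0.5 0 -0.2 0 0 0 0;0.5 0 -0.2 0 0 0 0;0.5 0 0 0 0 0 0"}}

```text
t: 6.72
ee_pos: [453.0, 29.6, 47.7]
orientation: [2.279, 2.152, 0.012]
ft_force: [11.9, -2.2, -3.5]
width: 10.5
```

Emit:
{"api": "play_rows", "payload": {"plan": "2.6 0 0.2 0 0 0 0;2.6 0 0 0 0 0 0;2.6 0 0 0 0 0 0;2.6 0 0 -3 0 0 0;2.6 0 0 -5 0 0 0;2.6 0 0 -5 0 0 0;6 0 0 -3 0 0 0;6 5 0 0 0 0 0;6 5 0 0 0 0 0;6 5 0 0 0 0 0;6 5 0 0 0 0 0;6 5 0 0 0 0 0;6 3 0 0 0 0 0"}}

```text
t: 8.35
ee_pos: [465.5, 311.0, 206.2]
orientation: [-2.282, -2.159, 0.001]
ft_force: [0.0, -0.5, 0.1]
width: 60.2
```

Run:
```python
from h import *
im,w=snap("top","top1.png");np.save("top1.npy",w)
cv2.imwrite("pics/c2.png",cv2.resize(cv2.imread("pics/top1.png")[150:320,220:420],None,fx=3,fy=3))
P=sel(w,(220,150,420,330),52,80)
print(get_obs()["ee_pos"])
```

```text
[466.02637165 313.45025767 206.38290994]
```

View pics/c2.png

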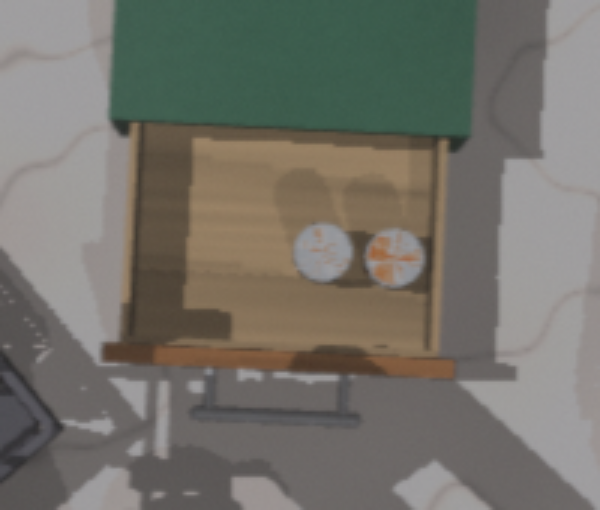

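Crop shows the drawer out with two tins, lids at crop (322,252) and (394,257), i.e. full-frame px (327,234) and (351,236).

```bash
cat >> h.py <<'E'
def tin(w,u,v):
    P=w[v-12:v+13,u-12:u+13].reshape(-1,3); P=P[np.abs(P[:,2]-w[v,u,2])<6]
    P=P[np.abs(P[:,:2]-w[v,u,:2]).max(1)<28]
    return (P.min(0)+P.max(0))/2,np.ptp(P,axis=0),len(P)
E
python3 - <<'E'
from h import *
w=np.load("top1.npy")
for u,v in((327,234),(351,236)): c=tin(w,u,v);print(c)
c=tin(w,327,234)[0]; go(c[0],c[1],180,90)
go(c[0],c[1],180,0)
E
```

```text
(array([579.2159867 ,  -7.44954384,  74.17031992]), array([43.44708401, 40.97379668, 11.09326747]), 297)
(array([570.71527025, -64.17560764,  74.37328873]), array([50.21665327, 49.93286163, 11.03694555]), 291)
tcp [466.  313.5 206.4] jaw -3.2 tiltxy [-0.08  0.01] | shift [-31.42  13.07   2.59] turn z 86.8 or -93.2 | q [0.57 0.35 1.79 0.   1.   0.62] t 8.4
tcp [466.  313.5 206.4] jaw -3.2 tiltxy [-0.08  0.01] | shift [-31.42  13.07   2.59] turn z -3.2 or 176.8 | q [0.57 0.35 1.79 0.   1.   0.62] t 8.4
```

Emit:
{"api": "play_rows", "payload": {"plan": "6 -4.49 1.87 0 0 0 0;6 -4.49 1.87 0 0 0 0;6 -4.49 1.87 0 0 0 0;6 -4.49 1.87 0 0 0 0;6 -4.49 1.87 0 0 0 0;6 -4.49 1.87 0 0 0 0;6 -4.48 1.85 0 0 0 0;6 0 0 4 0 0 0;6 0 0 3 0 0 0;6 0 0 0 0 0 0"}}

```text
t: 9.65
ee_pos: [576.1, -12.6, 134.3]
orientation: [-2.282, -2.153, 0.007]
ft_force: [-0.2, -0.5, 0.3]
width: 60.2
```

Run:
```python
from h import *
go(579.2,-7.4,45,-3.3)
```

```text
tcp [576.1 -12.6 134.3] jaw -3.3 tiltxy [-0.01 -0.35] | shift [0.53 0.33 8.93] turn z -0.0 or 180.0 | q [-0.04  0.47  1.8  -0.    0.88  0.02] t 9.7
```

Emit:
{"api": "play_rows", "payload": {"plan": "6 0.5 0.3 0 0 0 0;6 0 0 3 0 0 0;6 0 0 3 0 0 0;6 0 0 2.9 0 0 0;6 0 0 0 0 0 0;2 0 0 0 0 0 0;2 0 0 0 0 0 0;2 0 0 0 0 0 0;2 0 0 0 0 0 0"}}

```text
t: 10.78
ee_pos: [583.3, -7.2, 49.2]
orientation: [2.283, 2.156, 0.003]
ft_force: [-1.7, 1.4, 6.2]
width: 43.6
```

Gripped (43.6 mm). Lift, then go to the tote.

Emit:
{"api": "play_rows", "payload": {"plan": "2 0 0 -3 0 0 0;2 0 0 -5 0 0 0;2 0 0 -5 0 0 0;2 0 0 0 0 0 0"}}

```text
t: 11.28
ee_pos: [585.0, -7.4, 182.2]
orientation: [2.28, 2.153, 0.01]
ft_force: [0.3, 0.1, -1.0]
width: 43.4
```

Run:
```python
from h import *
go(529,365,180,-3.3)
```

```text
tcp [585.   -7.4 182.2] jaw -3.3 tiltxy [0.02 0.5 ] | shift [36.86 -7.72  0.16] turn z 0.0 or -180.0 | q [-0.03  0.41  1.76 -0.    0.96  0.02] t 11.3
```

Emit:
{"api": "play_rows", "payload": {"plan": "2 2.5 -0.5 0 0 0 0;2 4.9 -1.03 0 0 0 0;2 4.9 -1.03 0 0 0 0;2 4.9 -1.03 0 0 0 0;2 4.9 -1.03 0 0 0 0;2 4.9 -1.03 0 0 0 0;2 4.9 -1.03 0 0 0 0;2 3 -0.6 0 0 0 0;2 1.8 -0.4 0 0 0 0;2 0 0 0 0 0 0;2 0 0 0 0 0 0"}}

```text
t: 12.65
ee_pos: [526.4, 362.3, 177.2]
orientation: [2.285, 2.156, -0.002]
ft_force: [-0.1, 0.5, -1.2]
width: 43.7
```

Run:
```python
from h import *
go(529,365,32,-3.3)
```

```text
tcp [526.4 362.3 177.2] jaw -3.3 tiltxy [ 0.05 -0.04] | shift [ 0.3   0.26 14.52] turn z -0.0 or 180.0 | q [ 0.58  0.5   1.63 -0.    1.02  0.64] t 12.7
```

Emit:
{"api": "play_rows", "payload": {"plan": "2 0.3 0.2 3.5 0 0 0;2 0 0 4 0 0 0;2 0 0 3.5 0 0 0;2 0 0 2.3 0 0 0;2 0 0 1 0 0 0;2 0 0 0.2 0 0 0;2 0 0 0 0 0 0;5.6 0 0 0 0 0 0;5.6 0 0 0 0 0 0;5.6 0 0 0 0 0 0;5.6 0 0 -3 0 0 0;5.6 0 0 -5 0 0 0;5.6 0 0 -5 0 0 0;5.6 -4.5 0 -2 0 0 0;5.6 -4.5 0 0 0 0 0;5.6 -4.5 0 0 0 0 0;5.6 0 0 0 0 0 0"}}

```text
t: 14.78
ee_pos: [520.4, 229.3, 183.0]
orientation: [2.287, 2.154, -0.001]
ft_force: [-0.1, 0.7, -0.3]
width: 56.0
```

Run:
```python
from h import *
im,w=snap("top","top2.png");np.save("top2.npy",w)
cv2.imwrite("pics/c3.png",cv2.resize(cv2.imread("pics/top2.png")[150:350,100:400],None,fx=2.5,fy=2.5))
c=tin(w,351,236);print(c)
go(c[0][0],c[0][1],180,-3.3)
```

```text
(array([574.21716105, -60.81708691,  75.29332416]), array([43.40839002, 43.15132893, 11.835874  ]), 292)
tcp [521.  230.8 183.1] jaw -3.4 tiltxy [-0.02  0.02] | shift [-28.79   7.05   0.3 ] turn z -0.1 or 179.9 | q [0.4  0.39 1.78 0.   0.96 0.46] t 14.8
```

View pics/c3.png

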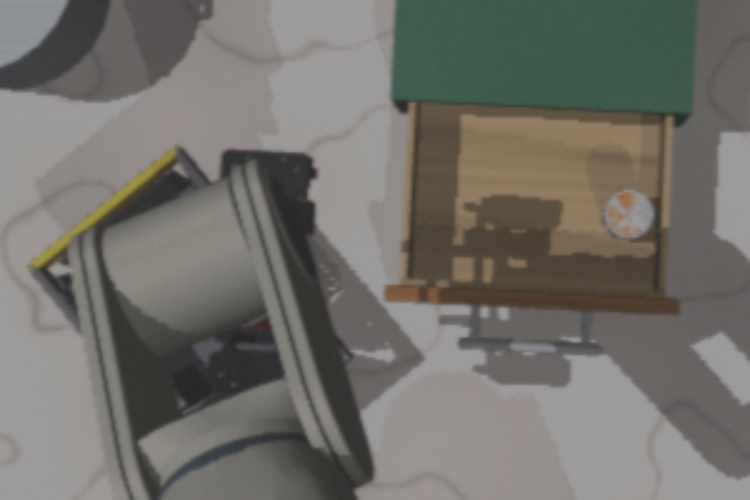

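The second tin is at crop (628,215), standing where it was. The tote is partly hidden by the arm.

Emit:
{"api": "play_rows", "payload": {"plan": "6 -2.5 0.6 0 0 0 0;6 -4.8 1.2 0 0 0 0;6 -4.8 1.2 0 0 0 0;6 -4.8 1.2 0 0 0 0;6 -4.8 1.2 0 0 0 0;6 -4.6 1.1 0 0 0 0;6 -2.5 0.55 0 0 0 0;6 0 0 2 0 0 0;6 0 0 3 0 0 0;6 0 0 0 0 0 0;6 0 0 0 0 0 0"}}

```text
t: 16.2
ee_pos: [575.7, -59.3, 133.4]
orientation: [2.283, 2.158, 0.001]
ft_force: [0.1, -0.0, 1.6]
width: 60.0
```

Run:
```python
from h import *
go(574.2,-60.8,46,-3.3)
```

```text
tcp [575.7 -59.3 133.4] jaw -3.2 tiltxy [0.   0.05] | shift [-0.16 -0.15  8.74] turn z 0.1 or -179.9 | q [-0.12  0.47  1.8   0.    0.87 -0.07] t 16.2
```

Emit:
{"api": "play_rows", "payload": {"plan": "6 -0.1 -0.1 2.7 0 0 0;6 0 0 3 0 0 0;6 0 0 2 0 0 0;6 0 0 1 0 0 0;6 0 0 0 0 0 0;2 0 0 0 0 0 0;2 0 0 0 0 0 0;2 0 0 0 0 0 0;2 0 0 0 0 0 0;2 0 0 -2.5 0 0 0;2 0 0 -5 0 0 0;2 0 0 -4 0 0 0;2 0 0 -2 0 0 0;2 0 0 0 0 0 0;2 0 0 0 0 0 0"}}

```text
t: 18.08
ee_pos: [572.9, -60.8, 179.6]
orientation: [-2.283, -2.156, 0.002]
ft_force: [-0.3, 0.0, -1.2]
width: 43.8
```

Run:
```python
from h import *
go(451.5,302,180,-3.3)
```

```text
tcp [572.9 -60.8 179.6] jaw -3.3 tiltxy [-0.01 -0.09] | shift [ 3.553e+01 -1.420e+01 -1.000e-02] turn z 0.0 or -180.0 | q [-0.13  0.41  1.77  0.    0.96 -0.07] t 18.1
```

Emit:
{"api": "play_rows", "payload": {"plan": "2 2.2 -0.9 0 0 0 0;2 4.45 -1.78 0 0 0 0;2 4.45 -1.78 0 0 0 0;2 4.45 -1.78 0 0 0 0;2 4.45 -1.78 0 0 0 0;2 4.45 -1.78 0 0 0 0;2 4.45 -1.78 0 0 0 0;2 4.45 -1.78 0 0 0 0;2 2.2 -0.9 0 0 0 0;2 0 0 0 0 0 0;2 0 0 0 0 0 0"}}

```text
t: 19.45
ee_pos: [451.2, 301.3, 179.6]
orientation: [-2.284, -2.157, 0.003]
ft_force: [-0.5, 0.6, -1.1]
width: 43.3
```

Run:
```python
from h import *
go(451.5,302,29,-3.3)
```

```text
tcp [451.2 301.3 179.6] jaw -3.3 tiltxy [ 0.08 -0.09] | shift [ 0.09  0.04 15.06] turn z 0.0 or -180.0 | q [ 0.57  0.36  1.85 -0.    0.94  0.62] t 19.4
```

Emit:
{"api": "play_rows", "payload": {"plan": "2 0.1 0 3.5 0 0 0;2 0 0 4 0 0 0;2 0 0 3.5 0 0 0;2 0 0 2.5 0 0 0;2 0 0 1 0 0 0;2 0 0 0.4 0 0 0;2 0 0 0 0 0 0;5.6 0 0 0 0 0 0;5.6 0 0 0 0 0 0;5.6 0 0 0 0 0 0;5.6 0 0 -3 0 0 0;5.6 0 0 -5 0 0 0;5.6 0 0 -6 0 0 0;5.6 -3 0 -4 0 0 0;4 -5.5 0 0 0 0 0;4 -5.5 0 0 0 0 0;4 -5.5 0 0 0 0 0;4 -5.5 0 0 0 0 0;4 -5.5 0 0 0 0 0;4 -5.5 0 0 0 0 0"}}

```text
t: 21.95
ee_pos: [430.9, -57.9, 212.1]
orientation: [2.283, 2.157, 0.001]
ft_force: [1.1, -0.1, -0.4]
width: 39.9
```

Run:
```python
from h import *
im,w=snap("top","top3.png");np.save("top3.npy",w)
i=cv2.imread("pics/top3.png")
cv2.imwrite("pics/c4.png",cv2.resize(i[150:380,90:560],None,fx=1.7,fy=1.7))
for n,r,a,b in(("grey",(100,200,260,350),80,100),("blue",(420,215,550,360),125,145),("bluelow",(420,215,550,360),50,92)):
    P=sel(w,r,a,b); print(n,len(P),rect(P),np.median(P[:,2]))
go(465.5,-266.7,210,81.5)
```

```text
grey 1951 (array([513.7, 304.9]), array([246.9, 248.8]), 39.0) 89.75916018362818
blue 2124 (array([ 453.4, -347.9]), array([174.4, 248.3]), 171.5) 134.81671750399312
bluelow 3873 (array([ 454.3, -347.6]), array([173.6, 246.9]), 171.6) 54.42163329789332
tcp [430.6 -62.6 212.1] jaw -3.4 tiltxy [0.14 0.05] | shift [-20.17   4.69   0.26] turn z -84.9 or 95.1 | q [-0.17  0.16  2.04 -0.    0.94 -0.11] t 22.0
```

View pics/c4.png

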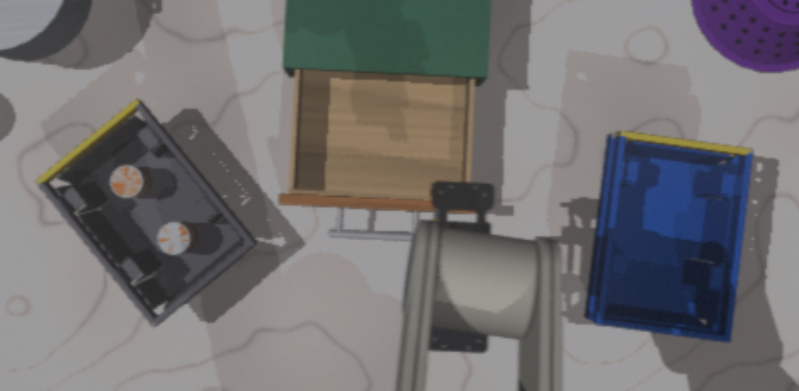

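Both tins stand in the grey tote at crop (127,181) and (173,238), and the drawer is empty. Blue C's centre is (453,-348), heading -8.5°.

Emit:
{"api": "play_rows", "payload": {"plan": "4 -2.2 0.5 0 0 0 0;4 -4.5 1.1 0 0 0 0;4 -4.5 1.1 0 0 0 0;4 -4.5 1 0 0 0 0;4 -4.5 1 0 0 0 0;4 0 0 0 0 0 10.5;4 0 0 0 0 0 10.5;4 0 0 0 0 0 10.5;4 0 0 0 0 0 10.5;4 0 0 0 0 0 10.5;4 0 0 0 0 0 10.5;4 0 0 0 0 0 10.5;4 0 0 0 0 0 10.5;4 0 0 0 0 0 10.5;4 0 0 0 0 0 0.6;4 0 0 0 0 0 0"}}

```text
t: 24.0
ee_pos: [466.5, -260.5, 211.7]
orientation: [3.134, -0.224, 0.0]
ft_force: [-0.4, -0.1, -0.4]
width: 39.8
```

Run:
```python
from h import *
go(465.5,-267.3,111,81.5)
```

```text
tcp [ 466.5 -260.5  211.7] jaw -98.2 tiltxy [0. 0.] | shift [-0.    0.69 10.07] turn z 0.3 or -179.7 | q [-0.53  0.3   1.84 -0.    1.    1.18] t 24.0
```

Emit:
{"api": "play_rows", "payload": {"plan": "4 0 0.65 3 0 0 0.3;4 0 0 3.5 0 0 0;4 0 0 2.5 0 0 0;4 0 0 1 0 0 0;4 0 0 0 0 0 0;0.3 0 0 0 0 0 0;0.3 0 0 0 0 0 0;0.3 0 0 0 0 0 0;0.3 0 0 0 0 0 0;0.3 0 0 0 0 0 0"}}

```text
t: 25.25
ee_pos: [465.8, -267.2, 112.1]
orientation: [3.132, -0.237, 0.001]
ft_force: [-1.3, 1.1, 3.9]
width: 9.1
```

Rim gripped. Lift gently and look.

Emit:
{"api": "play_rows", "payload": {"plan": "0.3 0 0 -0.8 0 0 0;0.3 0 0 -1.5 0 0 0;0.3 0 0 -1.5 0 0 0;0.3 0 0 -1.5 0 0 0;0.3 0 0 -1.5 0 0 0;0.3 0 0 -1.5 0 0 0;0.3 0 0 -2 0 0 0;0.3 0 0 -2 0 0 0;0.3 0 0 -1.5 0 0 0;0.3 0 0 -1 0 0 0;0.3 0 0 0 0 0 0;0.3 0 0 0 0 0 0"}}

```text
t: 26.75
ee_pos: [465.2, -266.8, 259.0]
orientation: [-3.132, 0.238, 0.002]
ft_force: [0.2, 0.1, -2.2]
width: 8.8
```

Run:
```python
from h import *
im,w=snap("scene","s1.png")
cv2.imwrite("pics/c5.png",cv2.resize(cv2.imread("pics/s1.png")[60:340,60:400],None,fx=2,fy=2))
im,w=snap("top","top4.png");np.save("top4.npy",w)
P=sel(w,(400,200,600,390),235,285)
A=np.c_[P[:,:2],np.ones(len(P))]; 
print(len(P),rect(P),np.percentile(P[:,2],[5,50,95]))
P=sel(w,(400,200,600,390),50,95);print(rect(P))
go(465.5,-267.3,250,81.5)
```

```text
2294 (array([ 452.6, -345.9]), array([173.4, 248. ]), 171.2) [241.07454674 271.61819703 283.88834595]
(array([ 452.6, -344.3]), array([173.7, 248.3]), 169.9)
tcp [ 465.2 -266.8  258.9] jaw -98.7 tiltxy [-0.04 -0.07] | shift [0.04 0.05 0.89] turn z -0.2 or 179.8 | q [-0.54  0.25  1.79 -0.    1.1   1.18] t 26.9
```

View pics/c5.png

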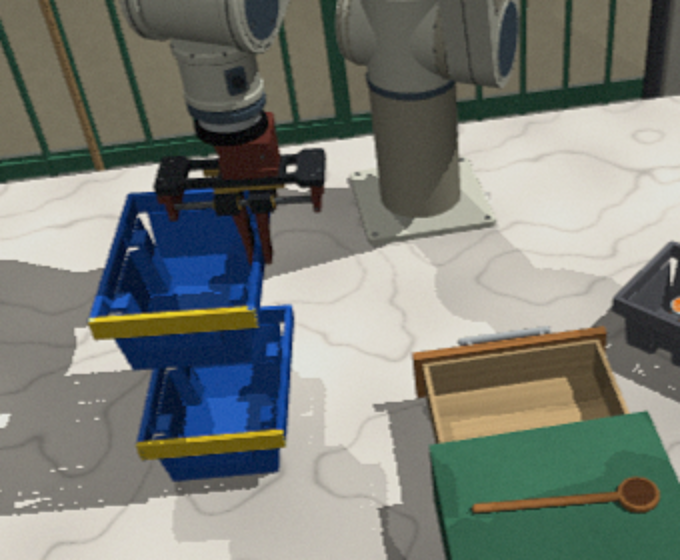

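C is free of B and hangs level, with B left in place. Recheck the grey tote and compute the carry.

Run:
```python
from h import *
w=np.load("top4.npy")
P=sel(w,(90,190,265,355),82,100);print(len(P),rect(P),np.median(P[:,2]))
P=sel(w,(400,200,600,390),262,285)
m=P[:,0:2]@[-0.152,-0.988]; print(rect(P))
A=np.c_[P[:,:2]-P[:,:2].mean(0),np.ones(len(P))];print(np.linalg.lstsq(A,P[:,2],rcond=None)[0])
go(541.3,270.7,259,129)
```

```text
1872 (array([549.3, 261.1]), array([249.1, 360. ]), 129.0) 89.8459018974554
(array([ 452.6, -345.9]), array([173.4, 248. ]), 171.2)
[ 6.48635612e-03 -3.70814092e-03  2.76875158e+02]
tcp [ 465.2 -266.8  258.9] jaw -98.7 tiltxy [-0.04 -0.07] | shift [-5.800e-01 -5.428e+01  2.000e-02] turn z -47.7 or 132.3 | q [-0.54  0.25  1.79 -0.    1.1   1.18] t 26.9
```

Emit:
{"api": "play_rows", "payload": {"plan": "0.3 0 -1 0 0 0 0;0.3 0 -3 0 0 0 0;0.3 0 -4.6 0 0 0 0;0.3 0 -4.6 0 0 0 0;0.3 0 -4.6 0 0 0 0;0.3 -0.2 -4.6 0 0 0 0;0.3 -0.2 -4.6 0 0 0 0;0.3 -0.2 -4.6 0 0 0 0;0.3 0 -4.6 0 0 0 0;0.3 0 -4.6 0 0 0 0;0.3 0 -4.6 0 0 0 0;0.3 0 -4.6 0 0 0 0;0.3 0 -3 0 0 0 0;0.3 0 -1.3 0 0 0 0;0.3 0 0 0 0 0 0;0.3 0 0 0 0 0 -3;0.3 0 0 0 0 0 -6;0.3 0 0 0 0 0 -9;0.3 0 0 0 0 0 -9;0.3 0 0 0 0 0 -9"}}

```text
t: 29.35
ee_pos: [541.3, 269.0, 259.6]
orientation: [3.051, 0.747, -0.001]
ft_force: [-0.3, 1.1, -2.2]
width: 9.1
```

Emit:
{"api": "play_rows", "payload": {"plan": "0.3 0 0 0 0 0 -10;0.3 0 0 0 0 0 -10;0.3 0 0 0 0 0 -10;0.3 0 0 0 0 0 -10;0.3 0 0 0 0 0 -10;0.3 0 0 0 0 0 -10;0.3 0 0 0 0 0 -10;0.3 0 0 0 0 0 -10;0.3 0 0 0 0 0 -10;0.3 0 0 0 0 0 -10;0.3 0 0 0 0 0 -10;0.3 0 0 0 0 0 -10;0.3 0 0 0 0 0 -10;0.3 0 0 0 0 0 -10;0.3 0 0 0 0 0 -10;0.3 0 0 0 0 0 -10;0.3 0 0 0 0 0 -9;0.3 0 0 0 0 0 -6;0.3 0 0 0 0 0 0;0.3 0 0 0 0 0 0"}}

```text
t: 31.85
ee_pos: [541.5, 269.8, 259.7]
orientation: [0.604, -3.083, 0.001]
ft_force: [-0.5, 0.9, -2.7]
width: 8.7
```

Run:
```python
from h import *
o=get_obs();print(o["width"])
w=np.load("top4.npy")
P=sel(w,(90,190,265,355),80,100)
l=P[:,:2]-[490.4,333.6];a=np.radians(39);x=l@[np.cos(a),np.sin(a)];y=l@[-np.sin(a),np.cos(a)]
P=P[(abs(x)<140)&(abs(y)<100)];print("grey",rect(P),len(P))
im,w=snap("top","top5.png");np.save("top5.npy",w)
P=sel(w,(60,150,300,400),262,285);print("C",rect(P))
go(541.3,270.7,259,129)
```

```text
8.662514801955297
grey (array([490.6, 333.6]), array([173.4, 249.2]), 39.0) 1902
C (array([621.8, 389.4]), array([ 22.2, 172.8]), 110.4)
tcp [541.5 270.  259.7] jaw 112.2 tiltxy [ 0.01 -0.  ] | shift [-0.    0.07  0.07] turn z -16.8 or 163.2 | q [ 0.44  0.35  1.64 -0.    1.14 -1.51] t 31.9
```

View pics/top5.png

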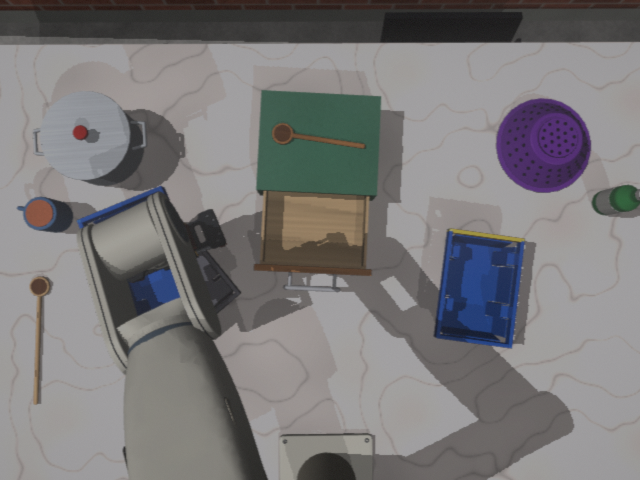

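Held C has its plain end at px (122,205); 17° of turn remains.

Emit:
{"api": "play_rows", "payload": {"plan": "0.3 0 0 0 0 0 -8;0.3 0 0 0 0 0 -6;0.3 0 0 0 0 0 -2.8;0.3 0 0 2 0 0 0;0.3 0 0 2 0 0 0;0.3 0 0 1 0 0 0;0.3 0 0 0 0 0 0"}}

```text
t: 32.78
ee_pos: [541.3, 270.5, 209.1]
orientation: [1.051, -2.959, 0.0]
ft_force: [-0.6, -0.1, -1.9]
width: 9.0
```

Run:
```python
from h import *
for n in("top","scene"):
    im,w=snap(n,n+"6.png");np.save(n+"6.npy",w)
    P=w.reshape(-1,3);P=P[(P[:,2]>212)&(P[:,2]<235)]
    l=P[:,:2]-[490.6,333.6];a=np.radians(39);x=l@[np.cos(a),np.sin(a)];y=l@[-np.sin(a),np.cos(a)]
    m=(abs(x)<145)&(abs(y)<105)&((abs(x)>100)|(abs(y)>70));P=P[m];print(n,len(P),rect(P),np.median(P[:,2]))
    x,y=x[m],y[m];print(x.min(),x.max(),y.min(),y.max())
    e=x>105;print(e.sum(),np.polyfit(y[e],x[e],1) if e.sum()>20 else 0)
    e=y>72;print(e.sum(),np.polyfit(x[e],y[e],1) if e.sum()>20 else 0)
go(541.3,270.7,145,129)
```

```text
top 544 (array([494. , 335.2]), array([173. , 248.5]), 39.1) 231.21375401300293
-120.51802690116749 127.97523595499595 -87.54166357884101 85.7026544793807
226 [-2.86693417e-02  1.20279475e+02]
117 [-0.11377085 91.50072209]
scene 1536 (array([495.4, 330. ]), array([187.4, 250.5]), 39.1) 225.48779217833072
-123.6774889932582 126.89105382888272 -99.55759415965217 87.9661939491468
327 [1.37144316e-04 1.20538154e+02]
360 [4.94950172e-03 7.67665111e+01]
tcp [542.  270.8 210.3] jaw 129.1 tiltxy [-0.02  0.05] | shift [0.07 0.04 6.53] turn z 0.1 or -179.9 | q [ 0.44  0.41  1.68 -0.    1.05 -1.81] t 32.9
```

Emit:
{"api": "play_rows", "payload": {"plan": "0.3 0.3 0.05 1 0 0 0;0.3 0 0 1.8 0 0 0;0.3 0 0 1.2 0 0 0;0.3 0 0 0.8 0 0 0;0.3 0 0 0.6 0 0 0;0.3 0 0 0.3 0 0 0;0.3 0 0 0.2 0 0 0;0.3 0 0 0.2 0 0 0;0.3 0 0 0 0 0 0"}}

```text
t: 34.0
ee_pos: [538.9, 269.2, 148.7]
orientation: [-1.052, 2.96, 0.0]
ft_force: [0.6, 0.3, -1.5]
width: 8.9
```

Emit:
{"api": "play_rows", "payload": {"plan": "0.3 0 0 0.15 0 0 0;0.3 0 0 0.1 0 0 0;0.3 0 0 0 0 0 0"}}

```text
t: 34.38
ee_pos: [538.9, 269.1, 146.1]
orientation: [1.052, -2.96, 0.0]
ft_force: [-1.0, -0.6, -1.9]
width: 9.1
```

Emit:
{"api": "play_rows", "payload": {"plan": "0.3 0 0 0.15 0 0 0;0.3 0 0 0.1 0 0 0;0.3 0 0 0 0 0 0"}}

```text
t: 34.75
ee_pos: [539.3, 269.1, 145.1]
orientation: [-1.051, 2.96, -0.0]
ft_force: [-3.2, -3.4, 9.0]
width: 9.1
```

Emit:
{"api": "play_rows", "payload": {"plan": "4 0 0 0 0 0 0;4 0 0 0 0 0 0;4 0 0 0 0 0 0;4 0 0 -2 0 0 0;4 0 0 -4 0 0 0;4 0 0 -5 0 0 0;4 0 0 -2 0 0 0;4 0 -4 0 0 0 0;4 0 -5 0 0 0 0;4 0 -5 0 0 0 0;4 0 -5 0 0 0 0;4 0 -5 0 0 0 0;4 0 -4 0 0 0 0;4 0 0 0 0 0 0"}}

```text
t: 36.5
ee_pos: [716.5, 49.7, 272.4]
orientation: [1.047, -2.961, -0.001]
ft_force: [0.3, 0.3, 0.6]
width: 40.1
```

Run:
```python
from h import *
im,w=snap("top","top7.png");np.save("top7.npy",w)
def fit(z0,z1,q=(490.6,333.6),ang=39):
    P=w.reshape(-1,3);P=P[(P[:,2]>z0)&(P[:,2]<z1)]
    l=P[:,:2]-q;a=np.radians(ang);x=l@[np.cos(a),np.sin(a)];y=l@[-np.sin(a),np.cos(a)]
    P=P[(abs(x)<145)&(abs(y)<105)];A=np.c_[P[:,:2]-P[:,:2].mean(0),np.ones(len(P))]
    print(len(P),rect(P),np.median(P[:,2]),np.linalg.lstsq(A,P[:,2],rcond=None)[0].round(4))
fit(155,185)
fit(75,100,(453,-346),-8.5)
fit(75,100,(453,-346),-8.5)
im,w=snap("scene","s7.png")
cv2.imwrite("pics/c7.png",cv2.resize(cv2.imread("pics/s7.png")[120:320,260:560],None,fx=2.4,fy=2.4))
```

```text
2518 (array([489.1, 338.8]), array([173.6, 249.2]), 39.0) 167.32768934200953 [ 1.900000e-03 -2.000000e-03  1.658276e+02]
2334 (array([ 453.9, -347.7]), array([174.5, 249.2]), 171.1) 89.16159424920806 [-4.20000e-03  1.70000e-03  8.74043e+01]
2334 (array([ 453.9, -347.7]), array([174.5, 249.2]), 171.1) 89.16159424920806 [-4.20000e-03  1.70000e-03  8.74043e+01]
```

View pics/c7.png

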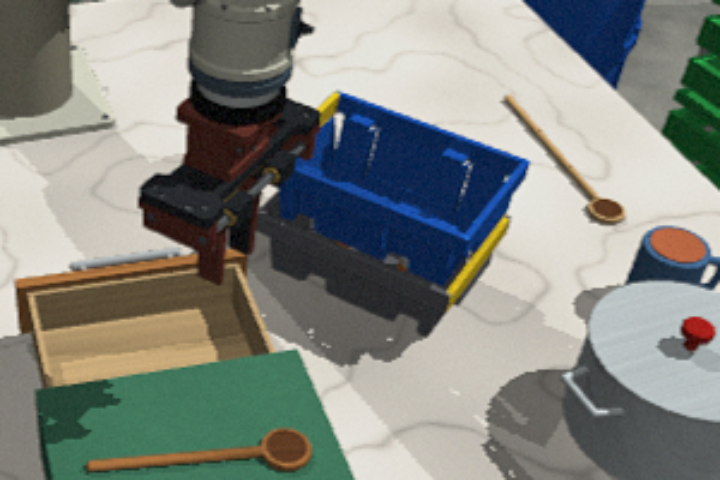

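C stands on the grey tote's ledges: rim 167 mm (168 expected), level, yellow end opposite. Now B.

Run:
```python
from h import *
go(466.5,-267.2,160,81.1)
```

```text
tcp [715.   52.1 272.7] jaw 129.1 tiltxy [-0.03 -0.1 ] | shift [39.41 -9.14 11.3 ] turn z 48.0 or -132.0 | q [ 0.06  0.52  1.36  0.    1.27 -2.2 ] t 36.6
```

Emit:
{"api": "play_rows", "payload": {"plan": "4 0 0 0 0 0 8;4 0 0 0 0 0 10;4 0 0 0 0 0 10;4 0 0 0 0 0 10;4 0 0 0 0 0 10;4 1 -1.8 0 0 0 0;4 2.4 -4.3 0 0 0 0;4 2.4 -4.3 0 0 0 0;4 2.4 -4.3 0 0 0 0;4 2.4 -4.3 0 0 0 0;4 2.4 -4.3 0 0 0 0;4 2.4 -4.3 0 0 0 0;4 2.4 -4.3 2 0 0 0;4 1.2 -2.2 4 0 0 0;4 0.6 -1.3 4 0 0 0;4 0 0 1.3 0 0 0;4 0 0 0 0 0 0;4 0 0 0 0 0 0"}}

```text
t: 38.85
ee_pos: [468.4, -267.4, 162.1]
orientation: [0.24, 3.13, -0.002]
ft_force: [-0.1, -0.3, -0.2]
width: 40.2
```

Run:
```python
from h import *
go(466.5,-267.2,66,81.1)
```

```text
tcp [ 468.4 -267.4  162.1] jaw 81.2 tiltxy [0.07 0.12] | shift [0.21 0.   9.61] turn z 0.1 or -179.9 | q [-0.54  0.38  1.87  0.    0.89 -1.96] t 38.9
```

Emit:
{"api": "play_rows", "payload": {"plan": "4 0.2 0 2.5 0 0 0;4 0 0 3.5 0 0 0;4 0 0 2.5 0 0 0;4 0 0 1.1 0 0 0;4 0 0 0 0 0 0;0.3 0 0 0 0 0 0;0.3 0 0 0 0 0 0;0.3 0 0 0 0 0 0;0.3 0 0 0 0 0 0;0.3 0 0 0 0 0 0;0.3 0 0 -1 0 0 0;0.3 0 0 -2 0 0 0;0.3 0 0 -3 0 0 0;0.3 0 0 -4 0 0 0;0.3 0 0 -4 0 0 0;0.3 0 0 -4 0 0 0;0.3 0 0 -4 0 0 0;0.3 0 0 -2 0 0 0;0.3 0 0 -1 0 0 0;0.3 0 0 0 0 0 0"}}

```text
t: 41.35
ee_pos: [465.1, -267.1, 314.8]
orientation: [0.243, 3.132, 0.0]
ft_force: [-0.2, -0.7, -2.3]
width: 8.9
```

```bash
cat >> h.py <<'E'
def fit(w,z0,z1,q=(490.6,333.6),ang=39,hole=0):
    P=w.reshape(-1,3);P=P[(P[:,2]>z0)&(P[:,2]<z1)]
    l=P[:,:2]-q;a=np.radians(ang);x=l@[np.cos(a),np.sin(a)];y=l@[-np.sin(a),np.cos(a)]
    P=P[(abs(x)<145)&(abs(y)<105)&((abs(x)>100)|(abs(y)>70)|(hole==0))]
    A=np.c_[P[:,:2]-P[:,:2].mean(0),np.ones(len(P))]
    print(len(P),rect(P),np.median(P[:,2]).round(1),np.linalg.lstsq(A,P[:,2],rcond=None)[0].round(4))
E
python3 - <<'E'
from h import *
im,w=snap("top","top8.png")
o=get_obs();z=o["ee_pos"][2];print(o["width"],o["ft_force"])
fit(w,z+10,z+32,(453,-347),-9,1)
# place: tote +y side TCP
go(438.5,399.8,z,129)
E
```

```text
8.58277924993154 [ 0.14850361  0.55384148 -3.0395592 ]
1576 (array([ 456.1, -339.8]), array([176.5, 255.1]), 166.5) 338.7 [ 3.200000e-03 -3.600000e-03  3.371287e+02]
tcp [ 464.9 -267.   314. ] jaw 81.1 tiltxy [-0.04 -0.05] | shift [1.290e+01 6.547e+01 5.000e-02] turn z -47.9 or 132.1 | q [-0.54  0.19  1.73  0.    1.22 -1.96] t 41.4
```

Emit:
{"api": "play_rows", "payload": {"plan": "0.3 0.4 2 0 0 0 0;0.3 0.8 4 0 0 0 0;0.3 0.93 4.7 0 0 0 0;0.3 0.93 4.7 0 0 0 0;0.3 0.93 4.7 0 0 0 0;0.3 0.93 4.7 0 0 0 0;0.3 0.93 4.7 0 0 0 0;0.3 0.93 4.7 0 0 0 0;0.3 0.93 4.7 0 0 0 0;0.3 0.93 4.7 0 0 0 0;0.3 0.93 4.7 0 0 0 0;0.3 0.93 4.7 0 0 0 0;0.3 0.93 4.7 0 0 0 0;0.3 0.93 4.7 0 0 0 0;0.3 0.4 2.2 0 0 0 0;0.3 0.1 0.9 0 0 0 0;0.3 0 0 0 0 0 -4;0.3 0 0 0 0 0 -8;0.3 0 0 0 0 0 -8;0.3 0 0 0 0 0 -8"}}

```text
t: 43.9
ee_pos: [439.4, 398.2, 314.5]
orientation: [0.527, -3.096, 0.001]
ft_force: [0.0, -0.2, -1.0]
width: 9.0
```

Emit:
{"api": "play_rows", "payload": {"plan": "0.3 0 0 0 0 0 -8;0.3 0 0 0 0 0 -7;0.3 0 0 0 0 0 -4.9;0.3 0 0 1 0 0 0;0.3 0 0 1.5 0 0 0;0.3 0 0 0.5 0 0 0;0.3 0 0 0 0 0 0;0.3 0 0 0 0 0 0"}}

```text
t: 44.9
ee_pos: [439.5, 399.9, 284.9]
orientation: [-1.049, 2.961, 0.0]
ft_force: [-0.0, 0.4, -2.4]
width: 8.7
```

Run:
```python
from h import *
o=get_obs();z=o["ee_pos"][2]
for n in("top","scene"):
    im,w=snap(n,n+"9.png");np.save(n+"9.npy",w); fit(w,z+10,z+32,hole=1)
    P=w.reshape(-1,3);P=P[(P[:,2]>z+8)&(P[:,2]<z+32)]
    l=P[:,:2]-[490,336];a=np.radians(39);x=l@[np.cos(a),np.sin(a)];y=l@[-np.sin(a),np.cos(a)]
    for nm,c,d,s in(("x+",x,y,1),("x-",x,y,-1),("y+",y,x,1),("y-",y,x,-1)):
        h=118 if nm[0]=="x" else 80
        m=(abs(s*c-h)<16)&(abs(d)<(75 if h>100 else 110))
        if m.sum()>20: print(nm,m.sum(),np.polyfit(d[m],c[m],1).round(3),np.percentile(s*c[m],97).round(1))
go(438.5,399.8,222,129)
```

```text
2655 (array([492. , 335.6]), array([173.3, 249.2]), 38.9) 308.3 [-8.000000e-04 -2.900000e-03  3.071981e+02]
x+ 595 [-5.00000e-03  1.18571e+02] 124.4
x- 446 [ 5.00000e-03 -1.18772e+02] 123.0
y+ 754 [-9.0000e-03  7.5782e+01] 83.6
y- 934 [ 8.0000e-03 -8.1132e+01] 87.7
1479 (array([489., 335.]), array([184.5, 250.1]), 38.8) 304.1 [2.300000e-03 3.700000e-03 3.030766e+02]
x+ 205 [-2.5000e-02  1.1937e+02] 123.2
x- 204 [ 1.40000e-02 -1.18075e+02] 124.6
y+ 572 [-2.0000e-03  7.4538e+01] 83.9
y- 609 [ 2.0000e-03 -8.6362e+01] 90.6
tcp [439.5 399.9 285.1] jaw 129.0 tiltxy [-0.03  0.03] | shift [0.09 0.05 6.31] turn z 0.0 or -180.0 | q [ 0.72  0.31  1.64 -0.    1.19 -1.53] t 45.0
```

View pics/scene9.png

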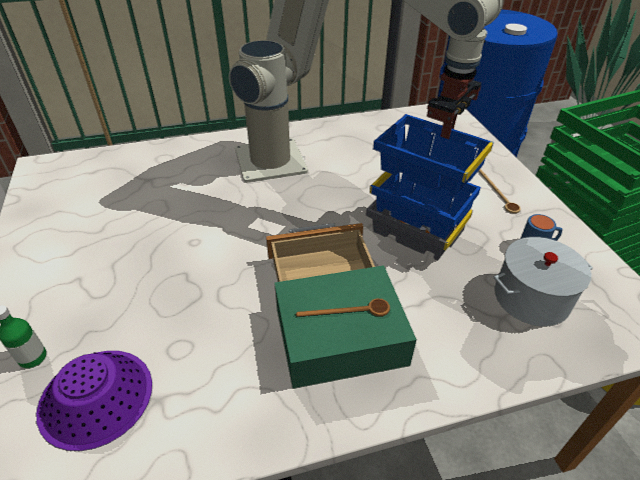

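Held B is level above C at px (433,140), yellow end on the grey's yellow side. Its y needs a 3 mm correction, then lower.

Emit:
{"api": "play_rows", "payload": {"plan": "0.3 0 0.3 1 0 0 0;0.3 0 0 1.6 0 0 0;0.3 0 0 1.2 0 0 0;0.3 0 0 0.8 0 0 0;0.3 0 0 0.6 0 0 0;0.3 0 0 0.3 0 0 0;0.3 0 0 0.2 0 0 0;0.3 0 0 0.15 0 0 0;0.3 0 0 0 0 0 0"}}

```text
t: 46.12
ee_pos: [437.5, 402.1, 226.3]
orientation: [-1.049, 2.961, 0.0]
ft_force: [0.7, 0.2, -1.6]
width: 9.2
```

Emit:
{"api": "play_rows", "payload": {"plan": "0.3 0 0 0.15 0 0 0;0.3 0 0 0.15 0 0 0;0.3 0 0 0 0 0 0"}}

```text
t: 46.5
ee_pos: [437.4, 402.0, 223.0]
orientation: [1.049, -2.961, 0.0]
ft_force: [0.2, -0.2, -1.8]
width: 8.9
```

Emit:
{"api": "play_rows", "payload": {"plan": "0.3 0 0 0.15 0 0 0;0.3 0 0 0.1 0 0 0;0.3 0 0 0 0 0 0"}}

```text
t: 46.88
ee_pos: [437.6, 402.5, 222.1]
orientation: [-1.049, 2.96, 0.001]
ft_force: [-2.7, -1.3, 8.9]
width: 9.0
```

Emit:
{"api": "play_rows", "payload": {"plan": "4 0 0 0 0 0 0;4 0 0 0 0 0 0;4 0 0 0 0 0 0;4 0 0 -2 0 0 0;4 0 0 -4 0 0 0;4 0 0 -4 0 0 0;0 0 0 -2 0 0 0;0 0 0 0 0 0 6;0 0 0 0 0 0 9;0 0 0 0 0 0 9;0 0 0 0 0 0 9;0 0 0 0 0 0 6;0 0 0 0 0 0 3.3;0 0 0 0 0 0 0"}}

```text
t: 48.62
ee_pos: [437.6, 402.1, 340.9]
orientation: [0.089, 3.14, 0.0]
ft_force: [0.2, -0.7, 0.7]
width: 0.4
```

Run:
```python
from h import *
go(420,31.5,300,86.7)
```

```text
tcp [437.6 402.1 340.9] jaw 86.8 tiltxy [-0.01  0.03] | shift [ -0.34 -37.1    4.08] turn z 0.1 or -179.9 | q [ 0.72  0.27  1.58 -0.    1.3  -0.79] t 48.6
```

Emit:
{"api": "play_rows", "payload": {"plan": "0 0 -2.4 0 0 0 0;0 0 -4.8 0 0 0 0;0 0 -4.8 0 0 0 0;0 0 -4.8 0 0 0 0;0 0 -4.8 0 0 0 0;0 0 -4.8 0 0 0 0;0 0 -4.8 0 0 0 0;0 -0.1 -3.5 2 0 0 0;0 -0.2 -2.4 4 0 0 0;0 0 0 5 0 0 0;0 0 0 5 0 0 0;0 0 0 4 0 0 0;0 0 0 2 0 0 0;0 0 0 0 0 0 0;0 0 0 0 0 0 0"}}

```text
t: 50.5
ee_pos: [419.6, 31.2, 121.6]
orientation: [0.09, 3.139, 0.0]
ft_force: [0.9, -0.1, 0.1]
width: 0.6
```

Run:
```python
from h import *
go(423,31.5,50,86.7)
im,w=snap("top","top10.png");fit(w,235,262);print(get_obs()["width"])
P=sel(w,(240,240,400,310),50,75);l=P[:,:2]-[775.3,10.7];a=np.radians(-3.3);x=l@[np.cos(a),np.sin(a)];m=(abs(l[:,1])<90)
print(np.histogram(x[m],bins=np.arange(-345,-250,5)))
```

```text
tcp [419.6  31.2 121.6] jaw 86.7 tiltxy [0.   0.07] | shift [-0.33  0.05  7.16] turn z 0.0 or -180.0 | q [ 0.05  0.3   2.14 -0.    0.7  -1.47] t 50.5
2705 (array([498.6, 329. ]), array([173.6, 249.2]), 38.9) 245.8 [-8.00000e-04 -5.70000e-03  2.44646e+02]
0.4588123420209139
(array([  0,   0,   0,   7, 117, 127,  25,  14,  13,  13,  19,  14,   0,
         0,   0,  12,   1,   0]), array([-345, -340, -335, -330, -325, -320, -315, -310, -305, -300, -295,
       -290, -285, -280, -275, -270, -265, -260, -255]))
```

Run:
```python
from h import *
im,w=snap("scene","s11.png")
i=cv2.imread("pics/s11.png")
cv2.imwrite("pics/c11.png",cv2.resize(i[140:280,340:510],None,fx=4,fy=4))
a=np.radians(39)
im2,w2=snap("top","top11.png")
for nm,W in(("scene",w),("top",w2)):
  P=W.reshape(-1,3);l=P[:,:2]-[490.6,333.6];x=l@[np.cos(a),np.sin(a)];y=l@[-np.sin(a),np.cos(a)]
  for z0,z1 in((228,242),(150,164),(72,86)):
    m=(P[:,2]>z0)&(P[:,2]<z1)&(abs(x)<150)&(abs(y)<110)
    print(nm,z0,m.sum(),"x+ max",np.percentile(x[m],[2,98]).round(1),"y",np.percentile(y[m],[2,98]).round(1))
```

```text
scene 228 1144 x+ max [-116.3  124.8] y [-97.7  71.5]
scene 150 981 x+ max [-114.6  123.8] y [-93.3  58.7]
scene 72 638 x+ max [-118.3  121.5] y [-89.   59.2]
top 228 1109 x+ max [-120.9  118.8] y [-94.9  69.1]
top 150 4968 x+ max [-96.5 102.1] y [-89.5  53.2]
top 72 137 x+ max [-124.5  111.4] y [-86.3  68.1]
```

View pics/c11.png

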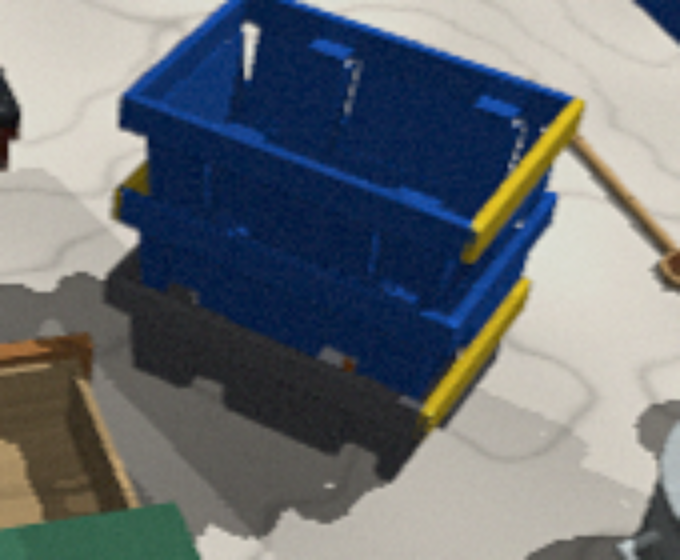

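Tower shows three levels with yellow ends right/left/right, each about 4–5 mm sideways within its play. Rim is 246 mm and level. Now push the drawer shut.

Emit:
{"api": "play_rows", "payload": {"plan": "0 0 0 3 0 0 0;0 0 0 3 0 0 0;0 0 0 1.1 0 0 0;0 -0.5 0 0 0 0 0;0 -0.8 0 0 0 0 0;0 -1 0 0 0 0 0;0 -1.2 0 0 0 0 0;0 -1.6 0 0 0 0 0;0 -1.6 0 0 0 0 0;0 -1.6 0 0 0 0 0;0 -1.6 0 0 0 0 0;0 -1.6 0 0 0 0 0;0 -1.6 0 0 0 0 0;0 -1.6 0 0 0 0 0;0 -1 0 0 0 0 0;0 -0.5 0 0 0 0 0;0 -0.4 0 0 0 0 0;0 0 0 0 0 0 0"}}

```text
t: 52.9
ee_pos: [585.2, 22.0, 49.7]
orientation: [0.09, 3.14, 0.0]
ft_force: [-0.2, -0.3, 0.3]
width: 0.4
```

Emit:
{"api": "play_rows", "payload": {"plan": "0 -0.3 0 0 0 0 0;0 -0.3 0 0 0 0 0;0 -0.2 0 0 0 0 0;0 -0.2 0 0 0 0 0;0 0 0 0 0 0 0"}}

```text
t: 53.52
ee_pos: [595.3, 21.4, 49.7]
orientation: [0.09, 3.14, 0.0]
ft_force: [-1.1, 0.6, -0.5]
width: 0.5
```

Emit:
{"api": "play_rows", "payload": {"plan": "0 -0.2 0 0 0 0 0;0 -0.2 0 0 0 0 0;0 -0.2 0 0 0 0 0;0 0 0 0 0 0 0"}}

```text
t: 54.02
ee_pos: [601.4, 21.1, 49.7]
orientation: [0.09, 3.14, -0.0]
ft_force: [0.3, -0.5, -0.5]
width: 0.3
```

Emit:
{"api": "play_rows", "payload": {"plan": "0 -0.2 0 0 0 0 0;0 -0.2 0 0 0 0 0;0 0 0 0 0 0 0"}}

```text
t: 54.4
ee_pos: [601.6, 21.0, 49.4]
orientation: [-0.09, -3.133, 0.0]
ft_force: [-10.1, 1.5, 8.8]
width: 0.4
```

Emit:
{"api": "play_rows", "payload": {"plan": "0 -0.1 0 0 0 0 0;0 0 0 0 0 0 0;0 0 0 0 0 0 0"}}

```text
t: 54.78
ee_pos: [601.6, 21.0, 49.3]
orientation: [-0.09, -3.132, 0.0]
ft_force: [-14.4, 0.9, 12.4]
width: 0.7
```

Emit:
{"api": "play_rows", "payload": {"plan": "0 1 0 0 0 0 0;0 2 0 0 0 0 0;0 0 0 -3 0 0 0;0 0 0 -5 0 0 0;0 0 0 -5 0 0 0;0 0 0 -5 0 0 0;0 3 -3 -2 0 0 0;0 4 -4 0 0 0 0;0 2 -4 0 0 0 0;0 0 -4 0 0 0 0;0 0 -3 0 0 0 0;0 0 0 0 0 0 0;0 0 0 0 0 0 0"}}

```text
t: 56.4
ee_pos: [475.8, -151.5, 249.6]
orientation: [0.09, 3.14, 0.0]
ft_force: [0.3, 0.5, -0.5]
width: 0.7
```

Run:
```python
from h import *
im,w=snap("top","top12.png");fit(w,235,262)
P=sel(w,(270,200,370,232),52,80)
a=np.radians(-3.3);l=P[:,:2]-[775.3,10.7];x=l@[np.cos(a),np.sin(a)]
print(np.histogram(x,bins=np.arange(-185,-120,5)))
for u,v in((283,133),(320,139),(364,146)):print(w[v,u].round())
im,w=snap("scene","s12.png");o=get_obs();print(o["ee_pos"],o["ft_force"],o["t"])
A=np.hstack([cv2.imread("pics/top12.png")[70:380,80:400],cv2.imread("pics/s12.png")[130:440,240:560]])
cv2.imwrite("pics/c12.png",cv2.resize(A,None,fx=1.25,fy=1.25))
```

```text
2684 (array([498.4, 329.2]), array([174.1, 249. ]), 39.1) 245.9 [-1.000000e-03 -4.700000e-03  2.447408e+02]
(array([  0,   0,   0,   0,  27, 123, 118,  15,  14,  16,  15,  15]), array([-185, -180, -175, -170, -165, -160, -155, -150, -145, -140, -135,
       -130, -125]))
[803.  89. 106.]
[787.   7. 113.]
[771. -91. 111.]
[ 475.91386158 -151.11486294  249.63150644] [-0.67026211 -0.66740384  0.46602119] 56.5
```

View pics/c12.png

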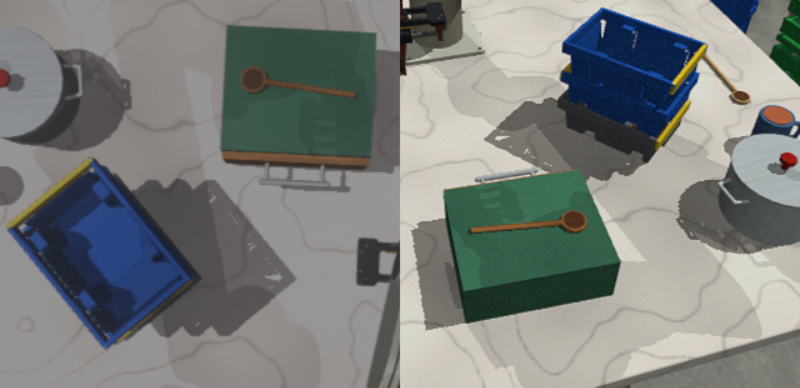

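Tower is standing, the drawer is shut against its stop, and the spoon has not moved. Handing in.

Run:
```python
from h import *
print(close_job())
```

```text
the job is handed in; nothing more can be done
None
```

The job is done and handed in at about 56 s of the 210 s allowed. No verdict was reported.

- **Drawer and tins:** I pulled the drawer to its stop, where it stopped moving and the force rose to about 12 N. It held two tins, and both went into the grey tote. The camera could not see the very back of the drawer under the cabinet top. I took "two" as the full count because every visible part of the drawer was empty afterwards.
- **Tower:** From the bottom it is grey, then C (the upper blue tote of the nested pair), then B, with yellow ends alternating. C's rim was at 167 mm (168 expected) and B's at 246 mm (246 expected), both level, so they are stacked on the ledges and not nested.
- **Sideways offset:** After I let go of B, it read about 8–9 mm off the grey tote's middle line. That is about 4–5 mm at each level, within the play but near its limit. I left it as it was, and the reading did not change after the drawer was shut.
- **Drawer shut:** I pushed it until it stopped, at 10 to 14 N. The handle is back within 1–2 mm of where it started, and it started nearly shut.
- **Spoon:** It reads the same position as at the start.
- **Forces and clearance:** The largest force I read was about 15–20 N. At hand-in the gripper was clear of everything.

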